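# Close the casting mould and feel its seam

## Robot

A 6-joint arm with a two-finger parallel gripper is mounted at the origin on a cart in front of the work surface, level with it; the furniture and walls round the work are solid. World frame = base frame: x ahead of the robot, y to its left, z up, the work surface at z = 0. Lengths are in m, angles in rad, forces in N, time in s.
With the tool pointing down it reaches from about 0.25 to 0.775 m from the base axis. Payload 4 kg.
Tool frame: the origin (TCP) lies at the very end of the fingers, on their centre line; the grasp point (between the pads) lies 19 mm behind it (robot.tcp_to_grasp is the distance from the TCP to the grasp point, in m); z points along the fingers, y is the line along which they close (so a half turn about z gives the same grasp; the last joint's range is limited). The gripper opens to 94 mm and grips with 3 to 60 N. Pads are 16 mm wide; open, the fingers measure 119 mm over their backs; the gripper's body (75 mm by 177 mm) begins 78 mm behind the grasp point.
Start: joints at [1.207, 0.087, 1.371, -0, 1.684, -0.103], TCP at [0.142, 0.531, 0.206] pointing down, gripper open.
Joint ranges: [-3.1, 3.1], [-0.76, 2.03], [0.27, 2.55], [-1.08, 4.22], [0.17, 2.65], [-2.57, 2.57]. Speed limits (rad/s): [2.79, 2.79, 3.14, 3.14, 3.14, 3.14].

## Interface

Orientations are given as [roll, pitch, yaw] about the fixed x, y, z axes, in that order (R = Rz(yaw) Ry(pitch) Rx(roll)).
In Python, from bench import robot, camrig gives the robot as it stands (robot), with the cameras (camrig).
- The arm moves only by the tool nudge_tcp, called after "Call:" as a command line: name --pt "numbers of a row" for each row, then --argument value for the rest. Schema: {"type":"object","properties":{"offsets":{"type":"array","items":{"type":"object","properties":{"aperture":{"type":"number"},"xyz":{"type":"array","items":{"type":"number"},"minItems":3,"maxItems":3},"twist":{"type":"number"}},"additionalProperties":false,"required":["aperture"]},"minItems":1,"maxItems":20},"only":{"type":"string"},"quiet":{"type":"boolean"},"lines":{"type":"string"}},"required":["offsets"],"additionalProperties":false}. offsets is a list of rows, 1 to 20 of them, each an object with the fields aperture (the finger opening in m), xyz (a list: dx, dy, dz in units of 50 mm), twist (a turn about the tool's z in rad); a field left out counts as zero (the opening has to be given); each row shifts and turns the commanded pose from where the row before left it, along the tool's axes as they then stand; what a row does not reach is not made up. A row lasts 1/12 s, in which the tool goes at most 0.0417 m and 0.125 rad, less where a joint would pass 70% of its speed; a pose out of reach is approached as far as the arm can. The fingers move at their own pace and stop on an object; the grip force is fixed at half the most. Time passes only in rows, so rows that do not move let the fingers close. The tool returns the time, the measured TCP pose, the force, the opening and the grip force at its end. only (a regular expression) keeps the lines of the reply that match it, lines (a string "A,B") keeps lines A to B, and quiet returns only ok. Input that does not fit is refused with a message, and nothing moves.
- robot.get_obs(): the state, without advancing time (a new reading comes with each control period).
- camrig.snapshot(name): name is "scene" or "top" or "wrist"; returns a dict with "color" (480x640x3 uint8, blue, green, red), "fx", "fy", "cx", "cy" (pixels), "k1" (the pictures are not rectified: a ray, as slopes to the right and down, at radius r is drawn at 1 + k1 r^2 times it, then the intrinsics apply), "extrinsics" (4x4, takes a point from world to camera coordinates). Camera axes: x right, y down, z forward; pixel columns grow to the right and rows downward; lengths in m; the calibration is good to about 2 mm. A picture is of the moment at which its call begins. There is no depth.
- robot.close_job(): hands the job in; it is judged then, once.
The state is a dict: "time": time; "joint_positions": joint angles; "qvel": joint speeds; "joint_torque": joint torques, N m; "tool_pos": TCP position; "ee_rot": TCP orientation; "wrist_force": force on the tool from outside, world axes, zero at the start; "wrist_torque": the same for the moment, N m; "width": finger opening in m; "finger_force": force on a finger pad.
Only numpy, scipy, OpenCV 4.12 (cv2) and the standard library are available. Lean on these libraries where they do the work, as an engineer would, in place of code of your own. Each camera call takes 0.05 s, during which the arm holds its last target. There are 200 camera calls.

## Task

Close the two-part plaster mould for slip casting: slide the front half along its board until it seats fully home against the rear half. Then run the closed fingertips lightly along the top of the seam, touching it on both sides of the pouring mouth, from the end near you to the far end, to feel that it is flush and will not leak. Only push and touch: neither half may be lifted, tipped or pressed hard, and nothing else on the table may be shifted.

Things in the scene. Friction and masses are not known exactly. Their poses are not given: they have to be found in the camera images.
- casting_board: Plywood board fixed to the table, 190 (its x) x 134 (y) x 12 mm; origin: centre of the underside. x is the closing direction (to the robot's left, within 0.3 rad), y runs along the seam towards the robot. At its +x edge a stop batten, 18 mm wide and 22 mm above the board, backs up the rear half.
- mould_rear: Rear half: plaster block, 56 (x) x 124 (y) x 60 mm, 0.6 to 0.95 kg, loose, its back at the batten. Origin: bottom edge of its parting face, mid length; block lies from x = 0 (face) to +56 mm. Face has four sockets 18 mm wide, 9 mm deep; the pouring mouth on top is a half circle of 28 mm radius about the face's middle.
- mould_front: Front half, same size and weight, loose, 25 to 40 mm short of the rear and slightly askew (3 mm, 0.05 rad). Origin: bottom edge of its parting face, mid length; block lies from x = 0 to -56 mm; push along +x. Four 7 mm domes centre it in the sockets; shut, both origins coincide. Slides at 3 to 7 N, seats by 15 N; pushed over 30 mm above the board it may tip.
- front_back (a point): Middle of the front half's flat outer face, 20 mm above its underside: a good place to push, along the half's +x.
- seam_near (a point): Point on the rear half's top edge at the parting face, 12 mm in from the end of the mould nearest to the robot (its y = +50 mm), 60 mm above the underside; on the seam once the mould is shut.
- lip_near (a point): The same at y = +36 mm, where the seam comes to the pouring mouth (which spans y = -28 to +28 mm).
- lip_far (a point): The same at y = -36 mm, beyond the pouring mouth.
- seam_far (a point): The same at y = -50 mm, 12 mm in from the end of the mould farthest from the robot.
- spray_bottle: Bystander, loose: white spray bottle with a blue and red trigger head, 70x104x212 mm, at the right edge of the table; origin under its centre.
- slip_trailer: Bystander, loose: white squeeze bottle with a red pointed nozzle, 56 mm round, 188 mm tall, back left; origin under its centre.
- glaze_jar_c: Bystander, loose: glaze jar with a red cap, 62 mm round, 70 mm tall, back right; origin under its centre.
- creamer_1: Bystander, loose: small unglazed clay jug with a handle, 66x104x86 mm, front right; origin under its centre.
- wood_tool: Bystander, loose: slim boxwood modelling tool lying flat, 202x17x8 mm, front right; origin under its centre.
- stamp_1: Bystander, loose: waisted wooden stamp standing upright, 21 mm round, 56 mm tall, left behind the mould; origin under its centre.
- stamp_2: Bystander, loose: second wooden stamp, same size, beside stamp_1; origin under its centre.
- pot_lid_1: Bystander, loose: white clay lid with a ball knob, 68 mm round, 41 mm tall, behind the mould; origin under its centre.
- pot_lid_2: Bystander, loose: second knobbed clay lid, 70 mm round, 41 mm tall, behind the mould; origin under its centre.
- test_tile_1: Bystander, loose: glaze test tile lying flat, brown glaze on one half, 62x32x7 mm, behind the mould; origin under its centre.

How it is judged:
On the way, in this order (a step that is already met when the one before it is completed fails the run):
1. the front half is seated home against the rear half (distance between mould_front and mould_rear below 0.003 m and angle between the x axis of mould_front and the x axis of mould_rear, either way round below 0.03 rad), for 0.2 s.
2. with the mould shut, a fingertip touches the seam near its near end (all of step 1 and y of the grasp point in the frame of mould_rear between 0.0435 and 0.0565 m and x of the grasp point in the frame of mould_rear between -0.01 and 0.01 m and z of the grasp point in the frame of mould_rear above 0.06 m and (contact force between the fingers and mould_rear above 0.2 N or contact force between the fingers and mould_front above 0.2 N)), for 0.05 s.
3. it touches the seam at the near lip of the pouring mouth (all of step 1 and y of the grasp point in the frame of mould_rear between 0.0295 and 0.0425 m and x of the grasp point in the frame of mould_rear between -0.01 and 0.01 m and z of the grasp point in the frame of mould_rear above 0.06 m and (contact force between the fingers and mould_rear above 0.2 N or contact force between the fingers and mould_front above 0.2 N)), for 0.05 s.
4. it touches the seam at the far lip of the mouth (all of step 1 and y of the grasp point in the frame of mould_rear between -0.0425 and -0.0295 m and x of the grasp point in the frame of mould_rear between -0.01 and 0.01 m and z of the grasp point in the frame of mould_rear above 0.06 m and (contact force between the fingers and mould_rear above 0.2 N or contact force between the fingers and mould_front above 0.2 N)), for 0.05 s.
5. it touches the seam near its far end (all of step 1 and y of the grasp point in the frame of mould_rear between -0.0565 and -0.0435 m and x of the grasp point in the frame of mould_rear between -0.01 and 0.01 m and z of the grasp point in the frame of mould_rear above 0.06 m and (contact force between the fingers and mould_rear above 0.2 N or contact force between the fingers and mould_front above 0.2 N)), for 0.05 s.
At the end, for the whole second after the job is handed in: the mould stands shut on its board: origins of the halves within 3 mm of each other and their faces parallel within 0.03 rad, the rear half still at the batten (within 6 mm), both upright and at rest, the robot clear (all of step 1 and not (height (world z) of mould_front above 0.022 m or angle between mould_front's own z axis and vertical above 0.12 rad or height (world z) of mould_front below 0.006 m) and not (height (world z) of mould_rear above 0.022 m or angle between mould_rear's own z axis and vertical above 0.12 rad or height (world z) of mould_rear below 0.006 m) and x of mould_rear in the frame of casting_board between 0.01 and 0.022 m and linear speed of each of mould_front, mould_rear below 0.01 m/s); the robot touches nothing.
It fails at once if the front half is lifted more than 10 mm, tipped more than 0.12 rad or pushed off the board (height (world z) of mould_front above 0.022 m or angle between mould_front's own z axis and vertical above 0.12 rad or height (world z) of mould_front below 0.006 m).
It fails at once if the rear half is lifted more than 10 mm, tipped more than 0.12 rad or pushed off the board (height (world z) of mould_rear above 0.022 m or angle between mould_rear's own z axis and vertical above 0.12 rad or height (world z) of mould_rear below 0.006 m).
It fails at once if the fingers press a mould half harder than 35 N (contact force between the fingers and mould_front above 35 N or contact force between the fingers and mould_rear above 35 N).
It fails at once if a bystander is shifted more than 20 mm (distance of any of spray_bottle, slip_trailer, glaze_jar_c, creamer_1, wood_tool, stamp_1, stamp_2, pot_lid_1, pot_lid_2, test_tile_1 from where it was at the start of the episode above 0.02 m).
It also fails if it takes over 69 s, if anything falls off the work surface, if the arm or the gripper's body presses on something with over 40 N, if the wrist force passes 120 N, or if a joint passes its speed limit or range.

## Working session

There is one attempt and no reset: what is moved stays moved. The work goes in short steps, Python scripts to look and compute and a tool call to move; the robot and the scene stay as the last step left them, time stands still between calls to the robot, and variables do not carry over. Pictures are saved under pics/ and viewed, at most 11 in all, crops included, and the job is handed in when it is done.

```bash
ls; mkdir -p pics; python3 - <<'E'
from bench import robot, camrig
import cv2,numpy as np
o=robot.get_obs();print(o['time'],o['tool_pos'],o['ee_rot'],o['width'],o['wrist_force'])
for n in("scene","top"):
    s=camrig.snapshot(n);cv2.imwrite(f'pics/{n}0.png',s['color']);np.savez(f'pics/{n}0.npz',**s)
    E=s['extrinsics'];print(n,s['fx'],s['cx'],s['cy'],s['k1'],(-E[:3,:3].T@E[:3,3]).round(3),E[:3,:3].round(2).tolist())
E
```

```text
bench.py
pics
0.0 [0.1416412  0.53087042 0.20431152] [-3.13939664e+00 -1.97214581e-04  2.88081018e+00] 0.09425765895212745 [ 0.52422828  0.65719198 -0.54980826]
scene 624.885327319871 324.1632011487665 256.15062636275815 -0.0903631717029437 [0.665 1.341 0.761] [[-0.99, 0.1, -0.02], [0.06, 0.44, -0.9], [-0.08, -0.89, -0.44]]
top 536.3594736384954 322.0031693521643 235.61852664213717 -0.07734503550646603 [ 0.374 -0.05   1.039] [[-0.02, -1.0, -0.03], [-0.98, 0.02, -0.17], [0.17, 0.03, -0.98]]
```

View pics/top0.png

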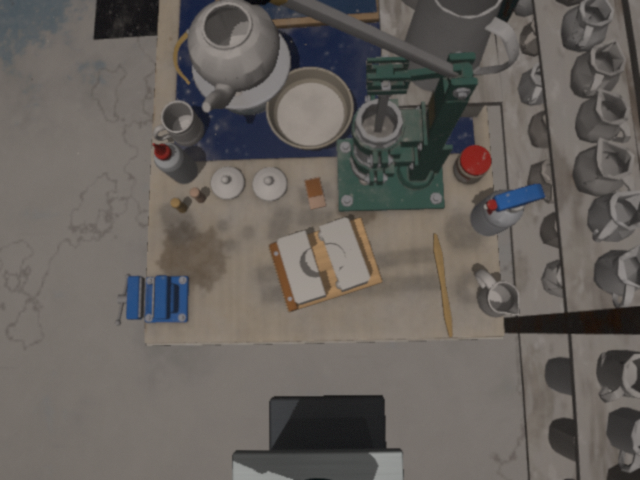

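View pics/scene0.png

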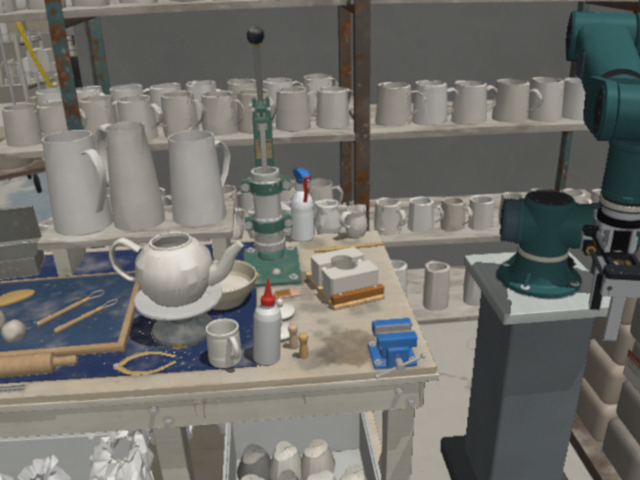

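The top view shows the board around px (270–382, 215–308), with the batten and rear half on the left, the gap at about (320,255) and the front half on the right. In the scene view the mould sits at about (345,275). I'll enlarge the top view.

```bash
python3 - <<'E'
import cv2
a=cv2.imread('pics/top0.png')[205:320,255:400];a=cv2.resize(a,None,fx=5,fy=5,interpolation=cv2.INTER_CUBIC)
b=cv2.imread('pics/scene0.png')[240:315,300:395];cv2.imwrite('pics/topc.png',a);cv2.imwrite('pics/scenec.png',cv2.resize(b,None,fx=7,fy=7,interpolation=cv2.INTER_CUBIC))
E
```

```text
(no output)
```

View pics/topc.png

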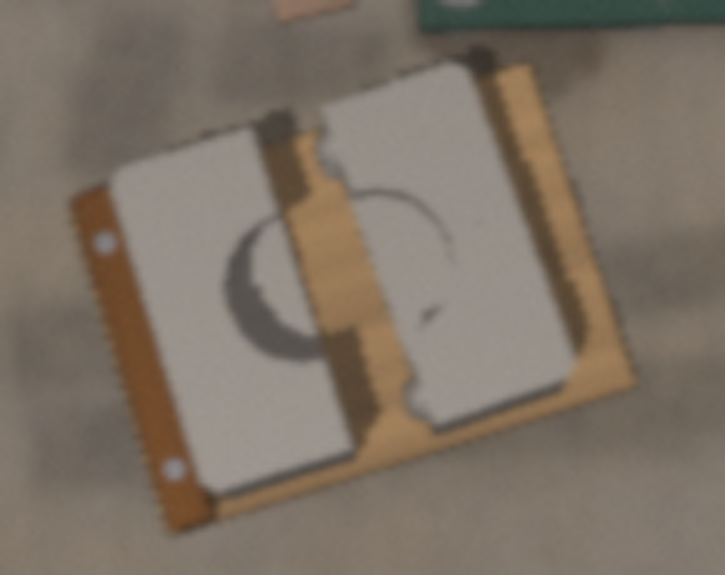

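View pics/scenec.png

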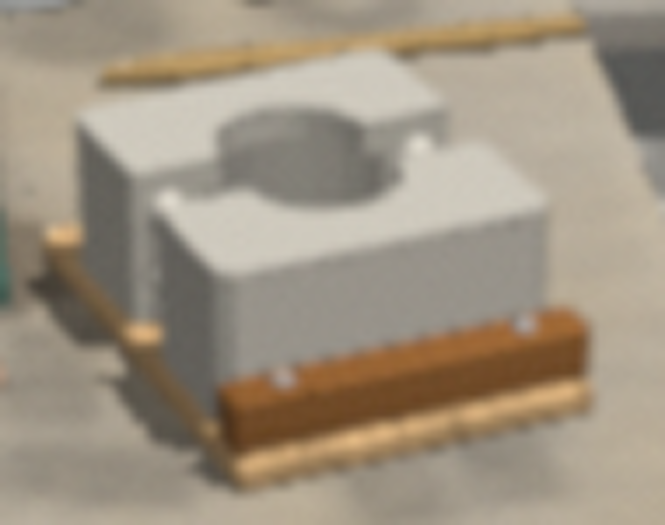

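```bash
cat > h.py <<'E'
import numpy as np,cv2
def ray(s,uv):
    uv=np.atleast_2d(np.asarray(uv,float));E=s['extrinsics']
    K=np.array([[s['fx'],0,s['cx']],[0,s['fy'],s['cy']],[0,0,1]])
    n=cv2.undistortPoints(uv.reshape(-1,1,2),K,np.array([float(s['k1']),0,0,0])).reshape(-1,2)
    d=np.c_[n,np.ones(len(n))]@E[:3,:3];return -E[:3,:3].T@E[:3,3],d/np.linalg.norm(d,axis=1)[:,None]
def plane(s,uv,z):
    c,d=ray(s,uv);return c+d*((z-c[2])/d[:,2])[:,None]
def tri(s1,u1,s2,u2):
    out=[]
    c1,d1=ray(s1,u1);c2,d2=ray(s2,u2)
    for a,b in zip(d1,d2):
        t=np.linalg.lstsq(np.c_[a,-b],c2-c1,rcond=None)[0];p,q=c1+a*t[0],c2+b*t[1]
        out.append(np.r_[(p+q)/2,np.linalg.norm(p-q)])
    return np.array(out)
E
python3 - <<'E'
import numpy as np
from h import *
T=np.load('pics/top0.npz');S=np.load('pics/scene0.npz')
f=lambda p,k,o:(np.array(p)+.5)/k-.5+o
np.set_printoptions(precision=4,suppress=True)
t=f([(255,127),(354,452),(322,105),(435,430),(470,62),(575,372)],5,(255,205))
s=f([(150,200),(487,142),(135,175),(450,100),(80,118),(380,50)],7,(300,240))
print(tri(T,t,S,s))
P=plane(T,t,.072);print(P)
for i in(0,2,4):d=P[i+1]-P[i];print(np.linalg.norm(d),'seam y dir angle',np.arctan2(d[1],d[0]), (P[i]+P[i+1])/2)
print('board/batten')
print(plane(T,f([(70,200),(170,530)],5,(255,205)),.034));print(plane(T,f([(530,65),(635,382)],5,(255,205)),.012))
E
```

```text
[[ 0.5576  0.009   0.0742  0.0036]
 [ 0.4366 -0.0246  0.0714  0.0004]
 [ 0.563  -0.0153  0.0725  0.0013]
 [ 0.4444 -0.0541  0.0742  0.002 ]
 [ 0.5782 -0.0701  0.0691  0.0017]
 [ 0.4635 -0.1049  0.0717  0.0002]]
[[ 0.5562  0.0094  0.072 ]
 [ 0.4364 -0.0246  0.072 ]
 [ 0.5638 -0.0154  0.072 ]
 [ 0.4436 -0.0539  0.072 ]
 [ 0.5785 -0.0702  0.072 ]
 [ 0.4634 -0.1049  0.072 ]]
0.12454690382327527 seam y dir angle -2.865226923354804 [ 0.4963 -0.0076  0.072 ]
0.12617437011165303 seam y dir angle -2.8314510157598454 [ 0.5037 -0.0347  0.072 ]
0.12024121261540187 seam y dir angle -2.84901366776867 [ 0.5209 -0.0876  0.072 ]
board/batten
[[0.5368 0.0828 0.034 ]
 [0.4112 0.0457 0.034 ]]
[[ 0.5894 -0.0948  0.012 ]
 [ 0.4645 -0.1311  0.012 ]]
```

The manual's scale: shifts go in units of 50 mm. Converting my numbers, -0.0275 m is -0.55, -0.027 m is -0.54.

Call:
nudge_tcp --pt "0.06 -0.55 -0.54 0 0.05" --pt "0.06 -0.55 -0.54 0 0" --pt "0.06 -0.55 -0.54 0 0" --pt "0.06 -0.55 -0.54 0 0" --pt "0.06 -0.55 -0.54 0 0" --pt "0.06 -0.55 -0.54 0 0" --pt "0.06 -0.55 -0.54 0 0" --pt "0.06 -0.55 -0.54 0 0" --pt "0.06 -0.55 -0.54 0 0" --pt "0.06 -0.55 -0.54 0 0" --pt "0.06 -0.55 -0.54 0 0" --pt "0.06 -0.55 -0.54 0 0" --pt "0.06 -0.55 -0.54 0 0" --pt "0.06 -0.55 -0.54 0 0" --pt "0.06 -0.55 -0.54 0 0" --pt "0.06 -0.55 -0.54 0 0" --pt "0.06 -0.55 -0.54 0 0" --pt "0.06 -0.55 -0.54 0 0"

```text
refused: offsets[0]: [0.06, -0.55, -0.54, 0, 0.05] is not of type 'object' (schema: type "object"). Nothing was moved.
```

Nothing moved. I misread the format; it is a list of objects, one for each row. Resending.

Call:
nudge_tcp --offsets '[{"aperture":0.06,"xyz":[-0.55,-0.54,0],"twist":0.05},{"aperture":0.06,"xyz":[-0.55,-0.54,0]},{"aperture":0.06,"xyz":[-0.55,-0.54,0]},{"aperture":0.06,"xyz":[-0.55,-0.54,0]},{"aperture":0.06,"xyz":[-0.55,-0.54,0]},{"aperture":0.06,"xyz":[-0.55,-0.54,0]},{"aperture":0.06,"xyz":[-0.55,-0.54,0]},{"aperture":0.06,"xyz":[-0.55,-0.54,0]},{"aperture":0.06,"xyz":[-0.55,-0.54,0]},{"aperture":0.06,"xyz":[-0.55,-0.54,0]},{"aperture":0.06,"xyz":[-0.55,-0.54,0]},{"aperture":0.06,"xyz":[-0.55,-0.54,0]},{"aperture":0.06,"xyz":[-0.55,-0.54,0]},{"aperture":0.06,"xyz":[-0.55,-0.54,0]},{"aperture":0.06,"xyz":[-0.55,-0.54,0]},{"aperture":0.06,"xyz":[-0.55,-0.54,0]},{"aperture":0.06,"xyz":[-0.55,-0.54,0]},{"aperture":0.06,"xyz":[-0.55,-0.54,0]}]'

```text
time: 1.6
tool_pos: [0.4664, -0.0837, 0.205]
ee_rot: [3.141, -0.001, 2.83]
wrist_force: [1.0, -0.3, -0.7]
width: 0.06
finger_force: 0.0
```

```bash
cat >> h.py <<'E'
def delta(target,yaw=None):
    from bench import robot, camrig
    from scipy.spatial.transform import Rotation as Ro
    o=robot.get_obs();R=Ro.from_euler('xyz',o['ee_rot']).as_matrix();a=np.arctan2(R[1,0],R[0,0])
    d=R.T@(np.array(target)-o['tool_pos']);print('t',round(o['time'],2),'tcp',o['tool_pos'].round(4),'yaw',round(a,4),'F',o['wrist_force'].round(2))
    print('tool d',d.round(4),'turn',None if yaw is None else round(-(yaw-a),4))
E
python3 -c "
from h import *
delta([.5335,-.1308,.2],1.86)"
```

```text
t 1.6 tcp [ 0.4664 -0.0837  0.205 ] yaw 2.8301 F [ 1.01 -0.3  -0.66]
tool d [-0.0784 -0.0243  0.0049] turn 0.9701
```

Call:
nudge_tcp --offsets '[{"aperture":0.06,"xyz":[-0.52,-0.16,0]},{"aperture":0.06,"xyz":[-0.52,-0.16,0]},{"aperture":0.06,"xyz":[-0.52,-0.16,0]},{"aperture":0.06,"twist":0.12},{"aperture":0.06,"twist":0.12},{"aperture":0.06,"twist":0.12},{"aperture":0.06,"twist":0.12},{"aperture":0.06,"twist":0.12},{"aperture":0.06,"twist":0.12},{"aperture":0.06,"twist":0.12},{"aperture":0.06,"twist":0.12},{"aperture":0.06,"twist":0.01},{"aperture":0.06}]'

```text
time: 2.68
tool_pos: [0.5328, -0.1284, 0.2049]
ee_rot: [-3.141, -0.001, 1.863]
wrist_force: [-0.1, -0.6, 0.3]
width: 0.0598
finger_force: 0.0
```

```bash
python3 - <<'E'
from h import *
from bench import robot, camrig
delta([.5335,-.1308,.2],1.86)
s=camrig.snapshot('wrist');cv2.imwrite('pics/w1.png',s['color']);np.savez('pics/w1.npz',**s)
E
```

```text
t 2.68 tcp [ 0.5328 -0.1284  0.2049] yaw 1.8632 F [-0.09 -0.57  0.33]
tool d [-0.0025 -0.0001  0.0049] turn 0.0032
```

View pics/w1.png

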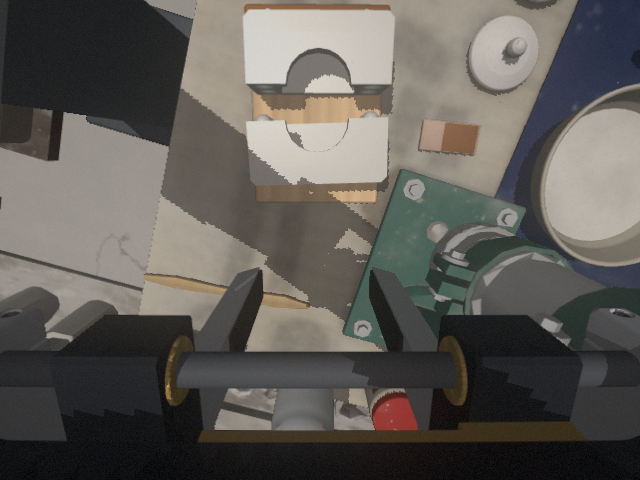

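The wrist view shows the rear half at (244–394, 10–95), the front half at (247–388, 117–185), the wood tool at (150–308, 275–305) and the press base to the right of x≈345. Next I'll check the corner positions and the clearance to the press.

```bash
python3 - <<'E'
from h import *
np.set_printoptions(precision=4,suppress=True)
W=np.load('pics/w1.npz');T=np.load('pics/top0.npz')
w=[(246,86),(393.5,86),(247.5,121),(388,117.5),(250,184),(388.5,183)]
t=(np.array([(354,452),(255,127),(435,430),(322,105),(575,372),(470,62)])+.5)/5-.5+(255,205)
print(tri(W,w,T,t));P=plane(W,w,.072)
for i in(0,2,4):d=P[i]-P[i+1];print(P[i],P[i+1],np.linalg.norm(d),np.arctan2(d[1],d[0])+3*np.pi/2,(P[i]+P[i+1])/2)
print('press base',plane(W,[(405,172),(345,332)],.012))
for z in(.03,.1,.15,.2):print('cyl',z,plane(W,[(430,270),(445,240),(468,300)],z)[:,:2].tolist())
print('wood',plane(W,[(308,303),(148,277)],.005))
E
python3 -c "
import cv2
a=cv2.imread('pics/top0.png')[50:215,325:480];cv2.imwrite('pics/press.png',cv2.resize(a,None,fx=2.2,fy=2.2))
b=cv2.imread('pics/scene0.png')[20:295,220:330];cv2.imwrite('pics/press.png',cv2.hconcat([cv2.resize(a,(400,426)),cv2.resize(b,(300,426))]))"
```

```text
[[ 0.4371 -0.0249  0.0577  0.0015]
 [ 0.5595  0.0102  0.0651  0.004 ]
 [ 0.4448 -0.054   0.055   0.    ]
 [ 0.5658 -0.015   0.0632  0.0005]
 [ 0.4636 -0.1056  0.0732  0.0017]
 [ 0.539  -0.0648  0.2633  0.0035]]
[ 0.4402 -0.0271  0.072 ] [0.5604 0.0092 0.072 ] 0.1255811526337248 1.8641169665365402 [ 0.5003 -0.009   0.072 ]
[ 0.4483 -0.0543  0.072 ] [ 0.5646 -0.0162  0.072 ] 0.12234077942372405 1.8877243680069924 [ 0.5064 -0.0352  0.072 ]
[ 0.4637 -0.1067  0.072 ] [ 0.5842 -0.0693  0.072 ] 0.1261471428649904 1.8712445543838632 [ 0.5239 -0.088   0.072 ]
press base [[ 0.6111 -0.055   0.012 ]
 [ 0.6088 -0.2564  0.012 ]]
cyl 0.03 [[0.670346577349298, -0.1471342263577628], [0.6731597243589602, -0.11042986086710119], [0.725142424553592, -0.16830393259150897]]
cyl 0.1 [[0.6390218998955643, -0.1297916930304783], [0.6412788372237983, -0.10034443972288543], [0.6829836241008099, -0.14677576818282104]]
cyl 0.15 [[0.6166471302857545, -0.11740416922527513], [0.618506774984397, -0.09314056747701704], [0.6528701952059656, -0.1313985078909011]]
cyl 0.2 [[0.5942723606759447, -0.10501664542007194], [0.5957347127449957, -0.08593669523114866], [0.6227567663111212, -0.11602124759898116]]
wood [[ 0.5554 -0.2357  0.005 ]
 [ 0.3634 -0.2587  0.005 ]]
```

View pics/press.png

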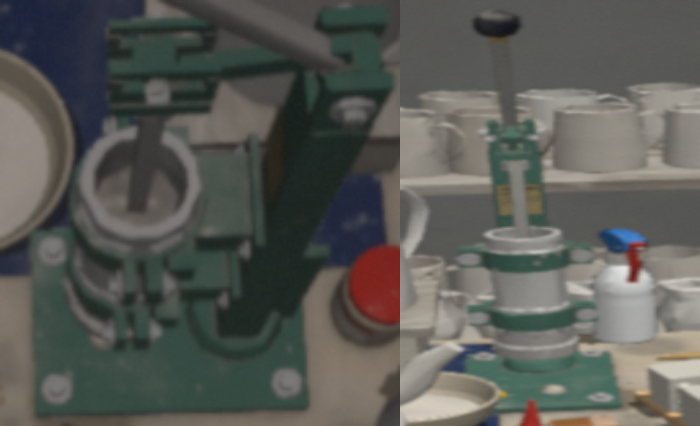

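Measured so far: mould top at about 72 mm, front yaw about 1.875, rear yaw about 1.86, gap about 28 mm. The press bracket comes to within a couple of centimetres of the wide gripper body. I'll turn the tool so the body lies along the closing direction, and push with closed fingers.

Call:
nudge_tcp --offsets '[{"aperture":0,"twist":0.12},{"aperture":0,"twist":0.12},{"aperture":0,"twist":0.12},{"aperture":0,"twist":0.12},{"aperture":0,"twist":0.12},{"aperture":0,"twist":0.12},{"aperture":0,"twist":0.12},{"aperture":0,"twist":0.12},{"aperture":0,"twist":0.12},{"aperture":0,"twist":0.12},{"aperture":0,"twist":0.12},{"aperture":0,"twist":0.12},{"aperture":0,"twist":0.12},{"aperture":0},{"aperture":0}]'

```text
time: 3.98
tool_pos: [0.533, -0.1284, 0.2053]
ee_rot: [-3.141, 0.0, 0.305]
wrist_force: [0.7, 0.9, -0.1]
width: 0.0005
finger_force: 0.0
```

```bash
python3 -c "
from h import *
delta([.5325,-.1213,.026],.30)"
```

```text
t 3.98 tcp [ 0.533  -0.1284  0.2053] yaw 0.3052 F [ 0.71  0.86 -0.1 ]
tool d [ 0.0017 -0.0069  0.1793] turn 0.0052
```

Scaled: 0.03 m is 0.6, 0.015 m is 0.3.

Call:
nudge_tcp --offsets '[{"aperture":0,"xyz":[0,0,0.6]},{"aperture":0,"xyz":[0,0,0.6]},{"aperture":0,"xyz":[0,0,0.6]},{"aperture":0,"xyz":[0,0,0.6]},{"aperture":0,"xyz":[0,0,0.6]},{"aperture":0,"xyz":[0,0,0.3]},{"aperture":0,"xyz":[0,0,0.2]},{"aperture":0,"xyz":[0,0,0.06]},{"aperture":0}]'

```text
time: 4.73
tool_pos: [0.533, -0.1284, 0.0272]
ee_rot: [-3.141, 0.0, 0.302]
wrist_force: [0.4, 0.3, -0.4]
width: 0.0004
finger_force: 0.0
```

```bash
python3 - <<'E'
from h import *
from bench import robot, camrig
delta([.5225,-.0878,.026],.30)
s=camrig.snapshot('top');cv2.imwrite('pics/t2.png',cv2.resize(s['color'][195:320,255:415],None,fx=4,fy=4,interpolation=cv2.INTER_CUBIC))
E
```

```text
t 4.73 tcp [ 0.533  -0.1284  0.0272] yaw 0.3023 F [ 0.36  0.29 -0.4 ]
tool d [ 0.002  -0.0419  0.0012] turn 0.0023
```

View pics/t2.png

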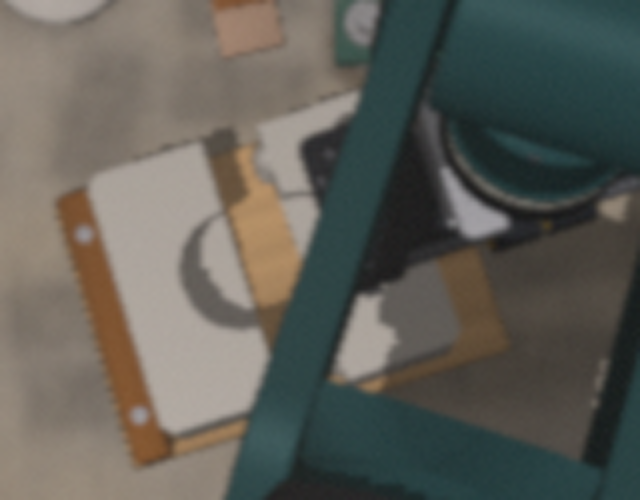

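The arm covers the front half. The rear half and the gap at about (275,240) are still visible, and nothing has been touched. Next I approach the back face.

Scaled: 0.002 m is 0.04, -0.012 m is -0.24.

Call:
nudge_tcp --offsets '[{"aperture":0,"xyz":[0.04,-0.24,0]},{"aperture":0,"xyz":[0,-0.16,0]},{"aperture":0,"xyz":[0,-0.06,0]},{"aperture":0,"xyz":[0,-0.06,0]},{"aperture":0}]'

```text
time: 5.2
tool_pos: [0.5274, -0.1022, 0.0281]
ee_rot: [3.141, -0.001, 0.302]
wrist_force: [0.1, -0.3, -0.3]
width: 0.0005
finger_force: 0.0
```

Call:
nudge_tcp --offsets '[{"aperture":0,"xyz":[0,-0.04,0]},{"aperture":0,"xyz":[0,-0.04,0]},{"aperture":0}]'

```text
time: 5.45
tool_pos: [0.5262, -0.0992, 0.0276]
ee_rot: [3.141, -0.0, 0.301]
wrist_force: [0.9, -0.3, -0.5]
width: 0.0002
finger_force: 0.0
```

Call:
nudge_tcp --offsets '[{"aperture":0,"xyz":[0,-0.04,0]},{"aperture":0,"xyz":[0,-0.04,0]},{"aperture":0}]'

```text
time: 5.7
tool_pos: [0.5256, -0.0968, 0.0281]
ee_rot: [3.138, -0.001, 0.301]
wrist_force: [1.3, -4.5, 1.0]
width: 0.0006
finger_force: 2.4
```

Call:
nudge_tcp --offsets '[{"aperture":0,"xyz":[0,-0.04,0]},{"aperture":0,"xyz":[0,-0.04,0]},{"aperture":0,"xyz":[0,-0.04,0]},{"aperture":0,"xyz":[0,-0.04,0]}]'

```text
time: 6.03
tool_pos: [0.5234, -0.0893, 0.0282]
ee_rot: [3.138, -0.001, 0.3]
wrist_force: [1.2, -5.7, 1.8]
width: 0.0005
finger_force: 2.6
```

Call:
nudge_tcp --offsets '[{"aperture":0,"xyz":[0,-0.04,0]},{"aperture":0,"xyz":[0,-0.04,0]},{"aperture":0,"xyz":[0,-0.04,0]},{"aperture":0,"xyz":[0,-0.04,0]}]'

```text
time: 6.37
tool_pos: [0.5212, -0.0816, 0.0282]
ee_rot: [3.138, -0.001, 0.3]
wrist_force: [0.7, -5.3, 1.8]
width: -0.0001
finger_force: 2.6
```

Call:
nudge_tcp --offsets '[{"aperture":0,"xyz":[0,-0.04,0]},{"aperture":0,"xyz":[0,-0.04,0]},{"aperture":0}]'

```text
time: 6.62
tool_pos: [0.5198, -0.0772, 0.0281]
ee_rot: [3.139, -0.001, 0.3]
wrist_force: [1.3, -4.8, 3.2]
width: 0.0005
finger_force: 2.4
```

Scaled: -0.001 m is -0.02.

Call:
nudge_tcp --offsets '[{"aperture":0,"xyz":[0,-0.02,0]},{"aperture":0,"xyz":[0,-0.02,0]},{"aperture":0,"xyz":[0,-0.02,0]}]'

```text
time: 6.87
tool_pos: [0.519, -0.0747, 0.0282]
ee_rot: [3.139, -0.001, 0.3]
wrist_force: [0.6, -5.0, 2.2]
width: 0.0008
finger_force: 2.7
```

Call:
nudge_tcp --offsets '[{"aperture":0,"xyz":[0,-0.02,0]},{"aperture":0,"xyz":[0,-0.02,0]}]'

```text
time: 7.03
tool_pos: [0.5184, -0.0727, 0.0282]
ee_rot: [3.139, -0.001, 0.3]
wrist_force: [1.4, -5.7, 3.2]
width: 0.0004
finger_force: 2.7
```

Call:
nudge_tcp --offsets '[{"aperture":0,"xyz":[0,-0.02,0]}]'

```text
time: 7.12
tool_pos: [0.5179, -0.072, 0.028]
ee_rot: [3.139, -0.001, 0.3]
wrist_force: [1.8, -6.0, 0.8]
width: 0.0002
finger_force: 3.2
```

Call:
nudge_tcp --offsets '[{"aperture":0,"xyz":[0,-0.02,0]}]'

```text
time: 7.2
tool_pos: [0.5176, -0.0714, 0.0277]
ee_rot: [3.138, -0.001, 0.3]
wrist_force: [3.5, -9.9, 0.8]
width: 0.0004
finger_force: 4.7
```

```bash
python3 - <<'E'
from bench import robot, camrig
import cv2
s=camrig.snapshot('scene')['color'][240:315,300:395];cv2.imwrite('pics/s3.png',cv2.resize(s,None,fx=7,fy=7,interpolation=cv2.INTER_CUBIC))
E
```

```text
(no output)
```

View pics/s3.png

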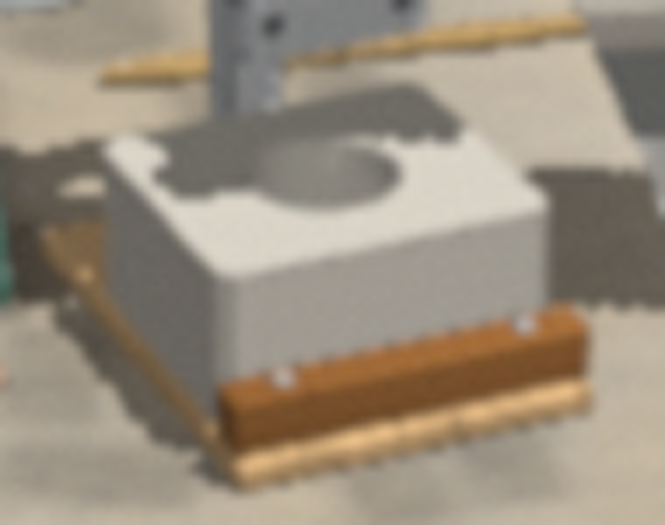

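The scene view shows no visible gap; the halves read as one block with a round mouth at about (325,170). Force is rising, so I'll press to about 15 N to make sure it is seated.

Scaled: -0.001 m is -0.02.

Call:
nudge_tcp --offsets '[{"aperture":0,"xyz":[0,-0.02,0]}]'

```text
time: 7.33
tool_pos: [0.5175, -0.071, 0.0277]
ee_rot: [3.137, -0.001, 0.3]
wrist_force: [3.2, -10.8, -0.1]
width: 0.0007
finger_force: 5.5
```

Call:
nudge_tcp --offsets '[{"aperture":0,"xyz":[0,-0.02,0]}]'

```text
time: 7.42
tool_pos: [0.5174, -0.0711, 0.0278]
ee_rot: [3.135, -0.0, 0.3]
wrist_force: [2.1, -12.2, -0.4]
width: 0.0004
finger_force: 6.2
```

Call:
nudge_tcp --offsets '[{"aperture":0,"xyz":[0,-0.01,0]},{"aperture":0}]'

```text
time: 7.58
tool_pos: [0.5172, -0.0711, 0.0279]
ee_rot: [3.134, -0.0, 0.3]
wrist_force: [1.6, -11.8, -1.1]
width: 0.0006
finger_force: 5.9
```

Call:
nudge_tcp --offsets '[{"aperture":0,"xyz":[0,-0.02,0]},{"aperture":0,"xyz":[0,-0.02,0]},{"aperture":0},{"aperture":0}]'

```text
time: 7.92
tool_pos: [0.5172, -0.071, 0.0282]
ee_rot: [3.13, -0.0, 0.299]
wrist_force: [4.0, -15.8, -1.2]
width: 0.0003
finger_force: 8.1
```

Call:
nudge_tcp --offsets '[{"aperture":0,"xyz":[0,-0.02,0]},{"aperture":0},{"aperture":0},{"aperture":0}]'

```text
time: 8.25
tool_pos: [0.5172, -0.071, 0.0285]
ee_rot: [3.129, -0.001, 0.299]
wrist_force: [3.2, -18.5, -0.3]
width: 0.0005
finger_force: 9.0
```

It holds at 18 N with no motion, so it is seated. I'll back off, rise, turn to yaw ≈ 0 and look with the wrist and top cameras.

Scaled: -0.035 m is -0.7, -0.03 m is -0.6.

Call:
nudge_tcp --offsets '[{"aperture":0,"xyz":[0,0.08,0]},{"aperture":0,"xyz":[0,0.12,0]},{"aperture":0,"xyz":[0,0.3,0]},{"aperture":0,"xyz":[0,0.3,0]},{"aperture":0,"xyz":[0,0,-0.6]},{"aperture":0,"xyz":[0,0,-0.7]},{"aperture":0,"xyz":[0,0,-0.7]},{"aperture":0,"xyz":[0,0,-0.7]},{"aperture":0,"xyz":[0,0,-0.7]},{"aperture":0}]'

```text
time: 9.08
tool_pos: [0.5311, -0.1041, 0.2064]
ee_rot: [3.134, -0.013, 0.301]
wrist_force: [1.0, 0.2, 0.5]
width: 0.0006
finger_force: 0.0
```

```bash
python3 - <<'E'
from h import *
from bench import robot, camrig
np.set_printoptions(precision=4,suppress=True)
delta([.5225,-.0878,.2],0.0)
for n in('wrist','top'):
    s=camrig.snapshot(n);np.savez(f'pics/{n}4.npz',**s);cv2.imwrite(f'pics/{n}4.png',s['color'])
E
```

```text
t 9.08 tcp [ 0.5311 -0.1041  0.2064] yaw 0.3008 F [1.02 0.21 0.53]
tool d [-0.0034 -0.0182  0.0063] turn 0.3008
```

View pics/wrist4.png

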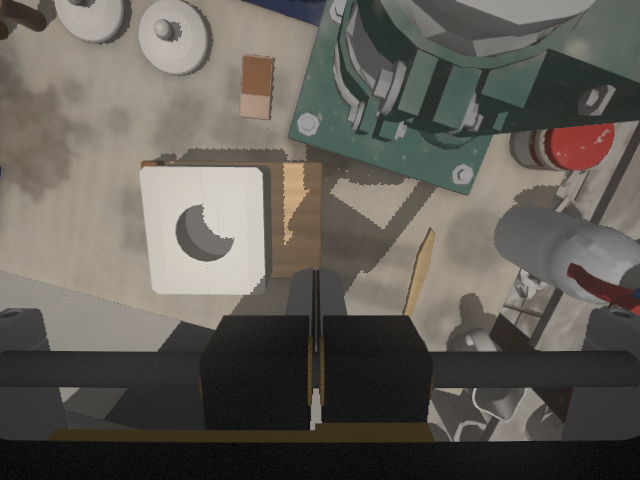

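The wrist view shows the shut mould's top with corners at about (141,168), (265,167), (267,292) and (154,293). The mouth circle is at about (206,232).

```bash
python3 - <<'E'
from h import *
np.set_printoptions(precision=4,suppress=True)
W=np.load('pics/wrist4.npz');T=np.load('pics/top4.npz')
P=plane(W,[(141,168),(265,167),(267,292.5),(154,293),(206,232)],.072);print(P, 'mean',P[:4].mean(0))
for i in range(4):d=P[(i+1)%4]-P[i];print(np.linalg.norm(d),np.arctan2(d[1],d[0]))
a=T['color'];cv2.imwrite('pics/t4.png',cv2.resize(a[195:320,255:415],None,fx=4,fy=4,interpolation=cv2.INTER_CUBIC))
E
```

```text
[[ 0.5404  0.0617  0.072 ]
 [ 0.5744 -0.0454  0.072 ]
 [ 0.4573 -0.0793  0.072 ]
 [ 0.4238  0.0276  0.072 ]
 [ 0.4997 -0.0079  0.072 ]] mean [ 0.499  -0.0089  0.072 ]
0.1123594628107887 -1.263652916639572
0.12189890653730835 -2.859615079379164
0.11202373884071531 1.8747788908179657
0.12153690810406548 0.28467031577865815
```

View pics/t4.png

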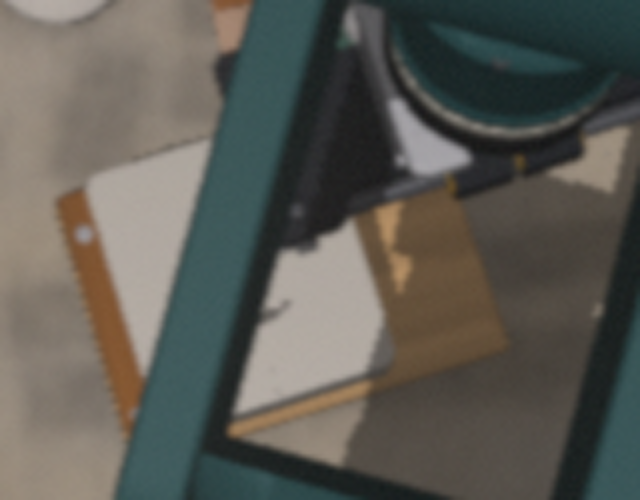

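Block depth across both halves measures 112 mm, which is exactly shut. Seam centre is about (0.4985, −0.008). I'm moving above the near seam end and turning.

```bash
python3 -c "
from h import *
delta([.4506,-.0225,.2],0.0)"
```

```text
t 9.18 tcp [ 0.5284 -0.1033  0.1994] yaw 0.3006 F [-0.09 -0.36 -0.87]
tool d [-0.0503 -0.1002 -0.0009] turn 0.3006
```

Call:
nudge_tcp --offsets '[{"aperture":0,"xyz":[-0.26,-0.5,0]},{"aperture":0,"xyz":[-0.26,-0.5,0]},{"aperture":0,"xyz":[-0.26,-0.5,0]},{"aperture":0,"xyz":[-0.26,-0.5,0]},{"aperture":0,"twist":0.1},{"aperture":0,"twist":0.1},{"aperture":0,"xyz":[0,0,0.6],"twist":0.1},{"aperture":0,"xyz":[0,0,0.6]},{"aperture":0}]'

```text
time: 9.93
tool_pos: [0.4423, -0.0215, 0.1289]
ee_rot: [-3.138, 0.016, 0.001]
wrist_force: [-1.2, 1.3, -0.9]
width: 0.0006
finger_force: 0.0
```

```bash
python3 -c "
from h import *
delta([.4506,-.0225,.072],0.0)"
```

```text
t 9.93 tcp [ 0.4423 -0.0215  0.1289] yaw 0.001 F [-1.23  1.31 -0.92]
tool d [0.0093 0.0012 0.0568] turn 0.001
```

Call:
nudge_tcp --offsets '[{"aperture":0,"xyz":[0.08,0.02,0.4]},{"aperture":0,"xyz":[0,0,0.4]},{"aperture":0,"xyz":[0,0,0.16]},{"aperture":0},{"aperture":0}]'

```text
time: 10.35
tool_pos: [0.4517, -0.0235, 0.0895]
ee_rot: [-3.141, 0.001, 0.001]
wrist_force: [-0.7, 0.4, 0.1]
width: 0.0002
finger_force: 0.0
```

```bash
python3 -c "
from h import *
delta([.4506,-.0225,.072],0.0)"
```

```text
t 10.35 tcp [ 0.4517 -0.0235  0.0895] yaw 0.0008 F [-0.66  0.42  0.14]
tool d [-0.0011 -0.001   0.0175] turn 0.0008
```

Call:
nudge_tcp --offsets '[{"aperture":0,"xyz":[-0.02,-0.02,0.14]},{"aperture":0,"xyz":[0,0,0.1]},{"aperture":0,"xyz":[0,0,0.04]},{"aperture":0}]'

```text
time: 10.68
tool_pos: [0.4506, -0.0223, 0.0752]
ee_rot: [-3.141, 0.001, 0.001]
wrist_force: [-1.1, -0.4, -0.0]
width: 0.0006
finger_force: 0.0
```

Call:
nudge_tcp --offsets '[{"aperture":0,"xyz":[0,0,0.02]},{"aperture":0,"xyz":[0,0,0.02]},{"aperture":0}]'

```text
time: 10.93
tool_pos: [0.4509, -0.0224, 0.0735]
ee_rot: [-3.142, -0.0, 0.001]
wrist_force: [-0.9, 0.5, -1.3]
width: 0.0004
finger_force: 0.0
```

Call:
nudge_tcp --offsets '[{"aperture":0,"xyz":[0,0,0.02]},{"aperture":0},{"aperture":0}]'

```text
time: 11.18
tool_pos: [0.4509, -0.0224, 0.0725]
ee_rot: [-3.142, -0.0, 0.001]
wrist_force: [0.4, -0.3, 0.3]
width: 0.0004
finger_force: 0.0
```

Call:
nudge_tcp --offsets '[{"aperture":0,"xyz":[0,0,0.02]},{"aperture":0},{"aperture":0}]'

```text
time: 11.43
tool_pos: [0.451, -0.0225, 0.0723]
ee_rot: [3.142, -0.001, 0.001]
wrist_force: [-1.9, -0.1, 4.5]
width: 0.0004
finger_force: 2.6
```

Call:
nudge_tcp --offsets '[{"aperture":0,"xyz":[0,0,0.02]},{"aperture":0},{"aperture":0}]'

```text
time: 11.68
tool_pos: [0.4511, -0.0225, 0.0722]
ee_rot: [3.141, -0.001, 0.001]
wrist_force: [-4.1, 0.6, 9.7]
width: 0.0001
finger_force: 4.9
```

Call:
nudge_tcp --offsets '[{"aperture":0,"xyz":[0,0,0.02]},{"aperture":0},{"aperture":0}]'

```text
time: 11.93
tool_pos: [0.4511, -0.0224, 0.0722]
ee_rot: [3.141, -0.001, 0.001]
wrist_force: [-5.8, 0.8, 14.7]
width: 0.0006
finger_force: 7.1
```

Scaled: 0.0034 m is 0.068, -0.002 m is -0.04.

Call:
nudge_tcp --offsets '[{"aperture":0,"xyz":[0,0,-0.04]},{"aperture":0},{"aperture":0,"xyz":[0.068,-0.02,0]},{"aperture":0,"xyz":[0.068,-0.02,0]},{"aperture":0,"xyz":[0.068,-0.02,0]},{"aperture":0,"xyz":[0.068,-0.02,0]},{"aperture":0},{"aperture":0}]'

```text
time: 12.6
tool_pos: [0.4627, -0.0196, 0.0722]
ee_rot: [3.139, 0.005, 0.001]
wrist_force: [-7.3, -2.6, 10.6]
width: 0.0007
finger_force: 5.3
```

```bash
python3 -c "
from h import *
delta([.4640,-.0185,.072],0.0)"
```

```text
t 12.6 tcp [ 0.4627 -0.0196  0.0722] yaw 0.0006 F [-7.34 -2.59 10.55]
tool d [ 0.0013 -0.0011  0.0002] turn 0.0006
```

Contact at the near lip holds at about 10 N. A touch further, then lift, cross the mouth and go down at the far lip.

Scaled: 0.017 m is 0.34, -0.006 m is -0.12.

Call:
nudge_tcp --offsets '[{"aperture":0,"xyz":[0.03,-0.02,-0.01]},{"aperture":0},{"aperture":0,"xyz":[0,0,-0.12]},{"aperture":0,"xyz":[0,0,-0.12]},{"aperture":0,"xyz":[0.34,-0.1,0]},{"aperture":0,"xyz":[0.34,-0.1,0]},{"aperture":0,"xyz":[0.34,-0.1,0]},{"aperture":0,"xyz":[0.34,-0.1,0]},{"aperture":0},{"aperture":0}]'

```text
time: 13.43
tool_pos: [0.5341, 0.0029, 0.0836]
ee_rot: [-3.141, 0.001, 0.001]
wrist_force: [0.2, -0.4, 0.3]
width: 0.0005
finger_force: 0.0
```

```bash
python3 -c "
from h import *
delta([.5330,.0021,.072],0.0)"
```

```text
t 13.43 tcp [0.5341 0.0029 0.0836] yaw 0.0015 F [ 0.24 -0.41  0.29]
tool d [-0.001   0.0008  0.0116] turn 0.0015
```

Scaled: 0.006 m is 0.12, 0.004 m is 0.08.

Call:
nudge_tcp --offsets '[{"aperture":0,"xyz":[-0.02,0.02,0.12]},{"aperture":0,"xyz":[0,0,0.08]},{"aperture":0,"xyz":[0,0,0.02]},{"aperture":0}]'

```text
time: 13.77
tool_pos: [0.532, 0.0014, 0.0726]
ee_rot: [-3.141, 0.001, 0.0]
wrist_force: [-0.0, 0.7, 0.8]
width: 0.0008
finger_force: 0.0
```

Call:
nudge_tcp --offsets '[{"aperture":0,"xyz":[0,0,0.02]},{"aperture":0},{"aperture":0}]'

```text
time: 14.02
tool_pos: [0.5327, 0.0015, 0.0723]
ee_rot: [3.141, 0.0, 0.001]
wrist_force: [-0.9, 0.2, 3.4]
width: 0.0008
finger_force: 1.4
```

Call:
nudge_tcp --offsets '[{"aperture":0,"xyz":[0,0,0.01]},{"aperture":0},{"aperture":0}]'

```text
time: 14.27
tool_pos: [0.5327, 0.0015, 0.0723]
ee_rot: [3.141, 0.0, 0.001]
wrist_force: [-3.4, -0.3, 5.7]
width: 0.0005
finger_force: 2.7
```

Touching at the far lip at about 5 N. Sliding on to the far end.

Call:
nudge_tcp --offsets '[{"aperture":0,"xyz":[0.072,-0.024,0]},{"aperture":0,"xyz":[0.072,-0.024,0]},{"aperture":0,"xyz":[0.072,-0.024,0]},{"aperture":0,"xyz":[0.072,-0.024,0]},{"aperture":0},{"aperture":0}]'

```text
time: 14.77
tool_pos: [0.5471, 0.0058, 0.0723]
ee_rot: [3.14, 0.001, 0.001]
wrist_force: [-2.7, -0.9, 5.5]
width: 0.0006
finger_force: 2.7
```

```bash
python3 -c "
from h import *
delta([.5464,.0061,.072],0.0)"
```

```text
t 14.77 tcp [0.5471 0.0058 0.0723] yaw 0.0007 F [-2.74 -0.86  5.52]
tool d [-0.0007 -0.0003  0.0003] turn 0.0007
```

Call:
nudge_tcp --offsets '[{"aperture":0,"xyz":[0,0,-0.1]},{"aperture":0,"xyz":[0,0,-0.4]},{"aperture":0,"xyz":[0,0,-0.7]},{"aperture":0,"xyz":[0,0,-0.7]},{"aperture":0,"xyz":[-0.4,0.5,-0.6]},{"aperture":0,"xyz":[-0.4,0.6,0]},{"aperture":0,"xyz":[-0.2,0.6,0]},{"aperture":0,"xyz":[-0.2,0.4,0]},{"aperture":0},{"aperture":0},{"aperture":0}]'

```text
time: 15.68
tool_pos: [0.4888, -0.0967, 0.1948]
ee_rot: [-3.141, -0.0, 0.001]
wrist_force: [-0.3, -0.3, -0.2]
width: 0.0002
finger_force: 0.0
```

```bash
python3 - <<'E'
from h import *
from bench import robot, camrig
delta([.5,0,.2])
s=camrig.snapshot('wrist');np.savez('pics/w6.npz',**s);cv2.imwrite('pics/w6.png',s['color'])
E
```

```text
t 15.68 tcp [ 0.4888 -0.0967  0.1948] yaw 0.001 F [-0.28 -0.31 -0.21]
tool d [ 0.0113 -0.0967 -0.0051] turn None
```

View pics/w6.png

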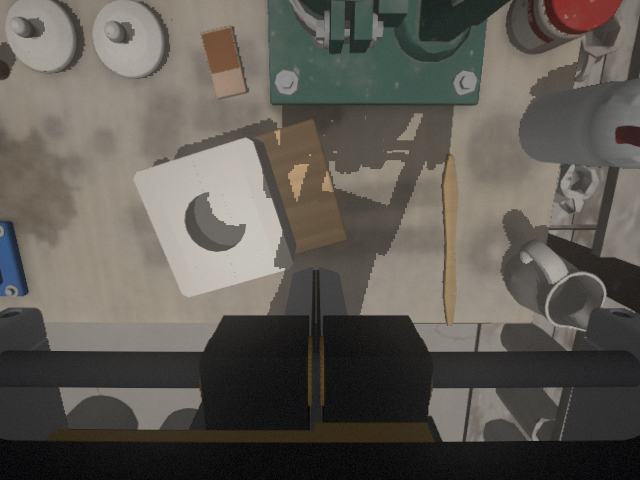

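The mould is shut, with top corners at about (134,176), (252,138) and (187,297) and the mouth at (216,221). Bystanders are undisturbed. One last check of the seam centre before handing in.

```bash
python3 - <<'E'
from h import *
np.set_printoptions(precision=4,suppress=True)
W=np.load('pics/w6.npz')
P=plane(W,[(134,176),(252,138),(187,297),(216,221)],.072);print(P,(P[1]+P[2])/2)
y=np.array([-.958,-.285]);x=np.array([-.285,.958])
for c in((P[1]+P[2])[:2]/2,P[3,:2]):
    print([((np.array(p)-c)@y*1000).round(1).item() for p in((.4511,-.0225),(.464,-.0195),(.5327,.0015),(.5471,.0058))],[((np.array(p)-c)@x*1000).round(1).item() for p in((.4511,-.0225),(.464,-.0195),(.5327,.0015),(.5471,.0058))])
E
```

```text
[[ 0.5392  0.0617  0.072 ]
 [ 0.5712 -0.0437  0.072 ]
 [ 0.4241  0.0256  0.072 ]
 [ 0.4989 -0.0078  0.072 ]] [ 0.4977 -0.009   0.072 ]
[48.4, 35.2, -36.6, -51.6] [0.4, -0.4, 0.1, 0.1]
[49.9, 36.7, -35.1, -50.1] [-0.5, -1.3, -0.7, -0.7]
```

All four touches fall within about 2 mm of target.

```bash
python3 -c "
from bench import robot, camrig
print(robot.close_job())"
```

```text
the job is handed in; nothing more can be done
None
```

The job is handed in with no verdict returned: the mould is shut (112 mm measured across both halves), the seam was touched at all four points within about 2 mm of target with force readings up to about 15 N, and the last picture shows no bystander disturbed and the robot clear.

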